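# Square up a pump cover plate in a corner fence and lay it on its housing

### The arm

A 7-joint arm with a two-finger parallel gripper is mounted at the origin on the work surface. World frame = base frame: x ahead of the robot, y to its left, z up, the work surface at z = 0. Lengths are in mm, angles in rad, forces in N, time in s.
With the tool pointing down it reaches from about 400 to 850 mm from the base axis. Payload 4.5 kg.
Tool frame: the origin (TCP) lies at the very end of the fingers, on their centre line; the grasp point (between the pads) lies grasp_offset behind it (grasp_offset is the distance from the TCP to the grasp point, in mm); z points along the fingers, y is the direction in which the jaws open and shut (so a half turn about z gives the same grasp; the last joint's range is limited). The gripper opens to 85 mm and grips with 20 to 120 N. Pads are 22 mm wide; open, the fingers measure 114 mm over their backs; the gripper's body (76 mm by 85 mm) begins 54 mm behind the grasp point. The pads swing forward as they close: fully open they stand 13 mm farther back than shut.
Start: joints at [1.277, 0.689, -0.195, 1.565, 0.157, 0.902, -0.215], TCP at [201.256, -591.737, 209.517] pointing down, gripper open.
Joint ranges: [-3.01, 3.01], [-0.46, 2.08], [-1.47, 1.51], [0.13, 2.56], [-1, 4.14], [0.04, 2.09], [-2.66, 2.66]. Speed limits (rad/s): [2.57, 2.57, 3.14, 3.14, 3.14, 3.14, 3.14].

### API

Orientations are given as a unit quaternion [x, y, z, w].
In Python, from bench import * gives the robot as it stands.
- The arm moves only by the tool send_rows, never from a script. Its argument "deltas" is a list of rows, each an object with "travel": the shift along the tool's x, y, z in mm, a list of three; "turn": the turn, a rotation vector about the tool's x, y, z in rad, a list of three; "fingers": the closure, from -1 (fully open) to 1 (shut), so that 0 is half open. A call has 1 to 10 rows; each row is the pose to reach, as a shift and turn from the pose commanded when the call began, along the tool's axes at that moment; what a row does not reach only later rows make up. A row lasts 1/8 s, in which the tool goes at most 62.5 mm and 10.7 degrees, less where a joint would pass 70% of its speed; a pose out of reach is approached as far as the arm can. A call with a gripper value outside its range is refused whole. The fingers move at their own pace and stop on an object; "grip_force" is the grip in N (left out, the last holds). Time passes only in rows, so rows that repeat a pose let the fingers close. It gives the time, the measured TCP pose, the force and the opening at its end, in the units of the state.
- state(): the state, without advancing time (a new reading comes with each control period).
- get_image(name): name is "side" or "top" or "wrist"; returns a dict with "image" (480x640x3 uint8, red, green, blue), "fx", "fy", "cx", "cy" (pixels), "eye" and "rotation" of the camera in the world. Camera axes: x right, y down, z forward; pixel columns grow to the right and rows downward; lengths in mm; the calibration is good to about 2 mm. A picture is of the moment at which its call begins. There is no depth.
- hand_in(): hands the job in, once; it reports no verdict.
The state is a dict: "t": time; "qpos": joint angles; "qd": joint speeds; "joint_torque": joint torques, N m; "tcp_pos": TCP position; "tool_rot": TCP orientation; "ft_force": force on the tool from outside, world axes, zero at the start; "torque": the same for the moment, N m; "finger_gap": opening from 0.0 (shut) to 1.0 (fully open).
Only numpy, scipy, OpenCV 4.12 (cv2) and the standard library are available. Lean on these libraries where they do the work, as an engineer would, in place of code of your own. Each camera call takes 0.05 s, during which the arm holds its last target. There are 200 camera calls.

### The job

Slide the loose cover plate along the locating board, without lifting it, fully home into the corner of the L-shaped fence, flush against both limbs, and let go of it there. Then grip it across the middle of its length, through the gap in the fence, lift it straight up well clear of the board, and lower it in your grip onto the oblong pump housing of the same outline, edges flush all round, before letting go. Leave the other loose parts where they are.

Things in the scene. Friction and masses are not known exactly. Their poses are not given: they have to be found in the camera images.
- plate: Loose cover plate: plain flat aluminium bar, 50 (x) x 150 (y) x 12 (z) mm, about 0.25 kg, starting flat on the board. Origin: centre of its underside; y along its length, z up. Turned half round it is the same plate.
- board: Fixed dark steel locating board 300 x 300 x 12 mm on the table; origin: centre of its underside. On top a bright steel L-shaped fence, 14 mm high, 20 mm thick. Long limb along y, inner face at x = 100 mm, in two pieces (y -110 to -5 and 85 to 135 mm) with a 90 mm finger gap between. Short limb along x (40 to 120 mm), inner face at y = 115 mm. The corner opens to -x and -y.
- nest (a point): Point on the board's top (board x 75, y 40, z 12 mm) where the centre of the plate's underside lies, plate's length along the board's y, when fully home in the corner. The middle of the fence's gap has the same y. Axes as the board's.
- long_housing: Oblong pump housing, fixed: grey casting with a machined flat flange on top of the plate's own outline, 50 (x) x 150 (y) mm, 12 mm thick, top at z = 70 mm; narrower (38 mm) below the flange, foot 66 x 170 x 10 mm. Origin: centre of its underside on the table. It may stand nearer or farther than the round one.
- seat (a point): Centre of the oblong housing's top face (70 mm above the table), where the centre of the plate's underside belongs, plate's length along this point's y (either way round).
- round_housing: Round pump housing, fixed, not used: flange 90 mm across, 70 mm high, foot 104 mm across. Origin: centre of its underside.
- pin: Hollow steel piston pin standing loose on the board's near left corner, 30 mm across, 55 mm high; origin: centre of its underside. Leave alone.
- piston: Aluminium piston standing on the table, 85 mm across, 72 mm high; origin: centre of its underside. Leave alone.
- conrod: Steel connecting rod lying on the table, about 205 mm long along its x, 22 mm thick, eyes 42 and 68 mm across; origin: on its underside between the eyes. Leave alone.
- gauge: Closed feeler gauge lying on the table, steel, 110 x 18 x 14 mm, long along its x; origin: centre of its underside. Leave alone.
There are look-alikes about, which are no part of the job. Of the things like the plate, leave any that is red; of the rest the smaller one is meant.

How it is judged:
By the outcome, as a careful person would: the job done as asked, in the order asked, and still so for the second after the job is handed in, with the robot touching nothing.
It also fails if it takes over 64 s, if anything falls off the work surface, if the arm or the gripper's body presses on something with over 40 N, if the wrist force passes 120 N, or if a joint passes its speed limit or range.

## Working session

There is one attempt and no reset: what is moved stays moved. The work goes in short steps, Python scripts to look and compute and a tool call to move; the robot and the scene stay as the last step left them, time stands still between calls to the robot, and variables do not carry over. Pictures are saved under pics/ and viewed, about 8 in all and at most 12, crops included, and the job is handed in when it is done.

Besides the shell and the picture viewer there is one more tool, called after "Emit:" by a JSON object that holds its "name" and its "arguments", one argument or row to a line. send_rows: Moves the arm, as the interface text tells. Its arguments: {"type":"object","properties":{"deltas":{"type":"array"},"grip_force":{"type":"number"}},"required":["deltas"]}

```bash
ls; mkdir -p pics; python3 - <<'E'
from bench import *
import cv2,json
print(state())
for n in ("top","side"):
    d=get_image(n); cv2.imwrite(f"pics/{n}0.png",d["image"][:,:,::-1])
    print(n,{k:v for k,v in d.items() if k!="image"})
E
```

```text
pics
{'t': 0.0, 'qpos': array([ 1.27677671,  0.69001708, -0.19453909,  1.56641527,  0.1573095 ,
        0.90249921, -0.21512897]), 'qd': array([ 0.00062071, -0.0012842 ,  0.00026632, -0.00067757, -0.00144568,
       -0.00015813, -0.00195566]), 'joint_torque': array([ 4.13780372e-04, -5.39602125e+01, -1.26698624e+00, -1.58541799e+01,
        8.97797087e-03,  9.39829537e-03, -2.39231035e-06]), 'tcp_pos': array([ 200.95897512, -591.03669772,  208.64510915]), 'tool_rot': array([ 9.86589069e-01,  1.63220907e-01, -2.23592090e-04, -9.45733866e-04]), 'ft_force': array([ 0.2544169 ,  0.88896289, -0.5258842 ]), 'torque': array([-0.0272906 ,  0.01368149, -0.00219482]), 'finger_gap': 1.0000871820861974}
top {'fx': 465.9168060750353, 'fy': 465.9168060750353, 'cx': 317.8195731105074, 'cy': 228.06149807319736, 'eye': array([ 369.3075734 ,  -15.49805045, 1044.79610229]), 'rotation': array([ 0.71345193, -0.69422622,  0.06922119, -0.06515154])}
side {'fx': 516.0120892849035, 'fy': 516.0120892849035, 'cx': 319.7607851271467, 'cy': 239.3417724600467, 'eye': array([ 82.44492598, 951.19887343, 734.33149439]), 'rotation': array([-0.20398575,  0.85237829, -0.47087881,  0.10056939])}
```

View pics/top0.png

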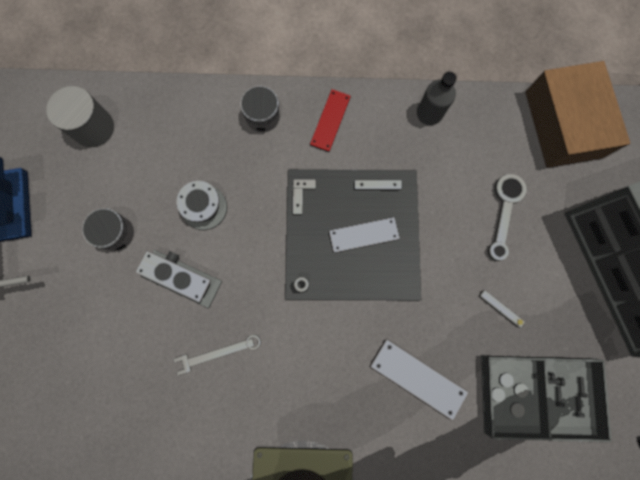

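View pics/side0.png

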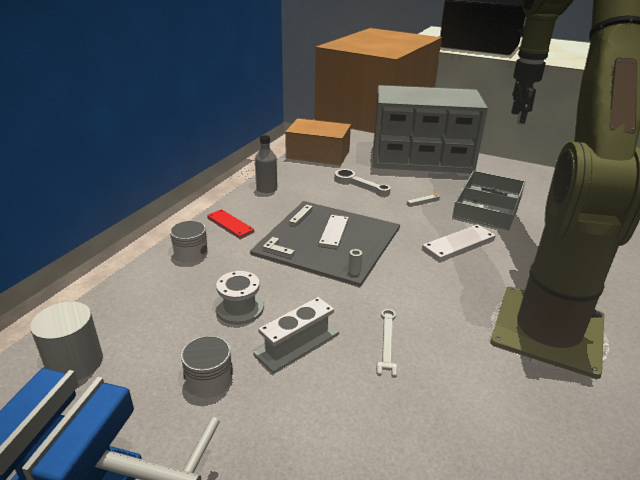

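Top image: the board is at (352,235), with the fence corner at upper left (297,183). Plate candidates:
- Plain plate on the board at (364,235), which is smaller and not red.
- Red plate at (330,120), to be left.
- Larger plate at (418,378), to be left.

The oblong housing top is at (173,275), but it may also look like a plate with holes. I choose the plate on the board and check it in one crop with fits.

```bash
cat > h.py <<'E'
import numpy as np, cv2
from scipy.spatial.transform import Rotation as R
from scipy.optimize import least_squares
from bench import *
def ray(d,uv,z):
    "pixels -> world points on plane z"
    uv=np.atleast_2d(uv).astype(float)
    v=np.c_[(uv[:,0]-d["cx"])/d["fx"],(uv[:,1]-d["cy"])/d["fy"],np.ones(len(uv))]
    w=R.from_quat(d["rotation"]).apply(v); e=np.array(d["eye"])
    return e+w*((z-e[2])/w[:,2])[:,None]
def proj(d,P):
    c=R.from_quat(d["rotation"]).inv().apply(np.atleast_2d(P)-d["eye"])
    return np.c_[c[:,0]/c[:,2]*d["fx"]+d["cx"],c[:,1]/c[:,2]*d["fy"]+d["cy"]]
def blob(d,z,seed,lo,hi,roi=None):
    "blob of grey range holding the seed pixel -> world min-area rectangle: centre, sizes, angle of long side"
    g=cv2.cvtColor(d["image"],cv2.COLOR_RGB2GRAY)
    m=cv2.inRange(g,lo,hi); m=cv2.morphologyEx(m,cv2.MORPH_CLOSE,np.ones((3,3)))
    _,l=cv2.connectedComponents(m,connectivity=4); b=(l==l[seed[1],seed[0]]).astype(np.uint8)
    c=max(cv2.findContours(b,cv2.RETR_EXTERNAL,cv2.CHAIN_APPROX_NONE)[0],key=cv2.contourArea)
    w=ray(d,c[:,0,:],z)[:,:2].astype(np.float32)
    (cx,cy),(a,bb),th=cv2.minAreaRect(w)
    if a<bb: th+=90
    return (round(cx,1),round(cy,1)),(round(max(a,bb),1),round(min(a,bb),1)),round((th+90)%180-90,2),cv2.boundingRect(c)
E
python3 - <<'E'
from h import *
d=get_image("top"); g=cv2.cvtColor(d["image"],cv2.COLOR_RGB2GRAY)
for n,p in dict(board=(390,270),plate=(364,240),housing=(195,291),big=(418,378),table=(250,320),fence=(380,184),short=(298,205),flange=(150,265)).items(): print(n,g[p[1],p[0]],ray(d,p,12)[0].round(0))
print("plate",blob(d,24,(364,240),150,255))
print("big",blob(d,12,(418,378),150,255))
print("board",blob(d,12,(390,270),40,80))
print("hous",blob(d,70,(150,265),150,255))
print("fenceA",blob(d,26,(380,184),120,255))
print("fenceB",blob(d,26,(298,205),120,255))
c=np.hstack([cv2.resize(d["image"][150:310,270:430],(480,480),interpolation=cv2.INTER_CUBIC),cv2.resize(d["image"][230:320,125:231],(320,272),interpolation=cv2.INTER_CUBIC)[:272].repeat(1,0) if 0 else cv2.copyMakeBorder(cv2.resize(d["image"][230:320,125:231],(320,272),interpolation=cv2.INTER_CUBIC),0,208,0,0,cv2.BORDER_CONSTANT)])
cv2.imwrite("pics/crop1.png",c[:,:,::-1])
E
```

```text
board 84 [ 478. -182.   12.]
plate 158 [ 544. -123.   12.]
housing 159 [420. 247.  12.]
big 156 [ 249. -241.   12.]
table 111 [361. 123.  12.]
fence 159 [ 676. -159.   12.]
short 94 [621.  28.  12.]
flange 156 [475. 351.  12.]
plate ((555.0, -121.9), (144.4, 45.2), -76.7, (332, 220, 65, 30))
big ((247.3, -243.0), (196.8, 61.7), 58.93, (373, 342, 94, 76))
board ((593.9, -30.9), (1592.9, 1107.4), -88.12, (0, 0, 640, 480))
hous ((466.9, 328.5), (43.8, 43.2), -24.47, (139, 255, 27, 25))
fenceA ((671.4, -152.7), (104.9, 18.8), -88.34, (355, 180, 47, 9))
fenceB ((637.5, 15.4), (76.8, 47.3), 1.61, (293, 180, 22, 34))
```

View pics/crop1.png

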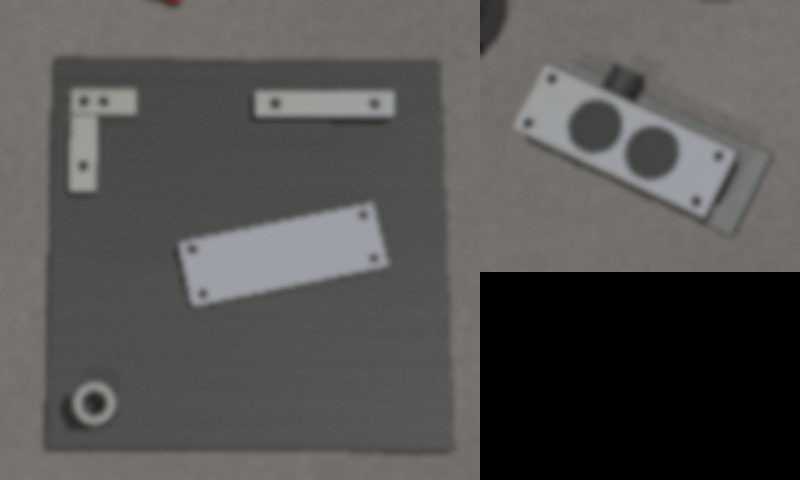

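The crop confirms the choice: a plain pale plate with corner holes, about 150x50 mm, lies on the board. The oblong housing flange has corners near (147,251), (210,280), (200,302) and (137,273). The big plate fits at about 200x65, so it's the look-alike.

```bash
cat >> h.py <<'E'
def go(pos,ax,p=None,q=None):
    "travel/turn from the pose (default measured) to TCP pos with tool down and tool x at ax degrees"
    s=state(); p=s["tcp_pos"] if p is None else np.array(p); r=R.from_quat(s["tool_rot"] if q is None else q)
    a=np.deg2rad(ax); X=np.array([np.cos(a),np.sin(a),0]); Z=np.array([0,0,-1.]); t=R.from_matrix(np.c_[X,np.cross(Z,X),Z])
    print("travel",r.inv().apply(np.array(pos)-p).round(1),"turn",(r.inv()*t).as_rotvec().round(4))
E
python3 - <<'E'
import bench; print([n for n in dir(bench) if not n.startswith('_')], getattr(bench,'grasp_offset',None))
from h import *
go([555,-122,240],103.3,[201.256,-591.737,209.517])
d=get_image("top")
w=ray(d,[(147.5,251.5),(210.4,280.3),(199.5,302.2),(136.6,273)],70); print(w.round(1),w.mean(0))
print(np.rad2deg(np.arctan2(*(w[0]-w[1]+w[3]-w[2])[[1,0]])))
E
```

```text
['Unreachable', 'get_image', 'grasp_offset', 'hand_in', 'state'] 18.700000000000003
travel [ 486.2 -330.8  -30.1] turn [-1.200e-03 -9.000e-04 -1.475e+00]
[[496.9 338.2  70. ]
 [440.2 202.   70. ]
 [394.6 221.3  70. ]
 [451.1 356.6  70. ]] [445.70168978 279.51578463  70.        ]
67.35927031362765
```

Emit:
{"name": "send_rows", "arguments": {
  "deltas": [
    {"travel": [40,-28,-40],"turn": [0,0,-0.12],"fingers": -0.5},
    {"travel": [90,-62,-50],"turn": [0,0,-0.28],"fingers": -0.5},
    {"travel": [145,-98,-50],"turn": [0,0,-0.44],"fingers": -0.5},
    {"travel": [200,-136,-50],"turn": [0,0,-0.6],"fingers": -0.5},
    {"travel": [255,-174,-50],"turn": [0,0,-0.77],"fingers": -0.5},
    {"travel": [310,-211,-50],"turn": [0,0,-0.94],"fingers": -0.5},
    {"travel": [365,-248,-45],"turn": [0,0,-1.1],"fingers": -0.5},
    {"travel": [420,-286,-40],"turn": [0,0,-1.28],"fingers": -0.5},
    {"travel": [486,-331,-30],"turn": [0,0,-1.475],"fingers": -0.5},
    {"travel": [486,-331,-30],"turn": [0,0,-1.475],"fingers": -0.5}
  ],
  "grip_force": 30
}}

```text
t: 1.45
tcp_pos: [556.2, -118.7, 239.2]
tool_rot: [0.619, 0.786, 0.001, -0.0]
ft_force: [-0.0, -0.6, -0.2]
finger_gap: 0.75
```

Emit:
{"name": "send_rows", "arguments": {
  "deltas": [
    {"travel": [0,0,0],"turn": [0,0,0],"fingers": -0.5},
    {"travel": [0,0,0],"turn": [0,0,0],"fingers": -0.5},
    {"travel": [0,0,0],"turn": [0,0,0],"fingers": -0.5},
    {"travel": [0,0,0],"turn": [0,0,0],"fingers": -0.5}
  ]
}}

```text
t: 1.95
tcp_pos: [554.3, -123.3, 239.6]
tool_rot: [0.621, 0.784, -0.0, 0.0]
ft_force: [-0.0, 0.1, 0.6]
finger_gap: 0.751
```

```bash
python3 - <<'E'
from h import *
s=state(); print(s["t"],s["tcp_pos"],s["tool_rot"],s["ft_force"],s["finger_gap"],s["qpos"].round(2))
d=get_image("wrist"); cv2.imwrite("pics/w1.png",d["image"][:,:,::-1]); print({k:v for k,v in d.items() if k!="image"})
go([555,-122,240],103.3)
E
```

```text
1.95 [ 554.26746934 -123.27292008  239.63352806] [ 6.21353079e-01  7.83530582e-01 -3.73051821e-04  1.98123207e-04] [-0.02371307  0.08433867  0.56786856] 0.751422166443832 [ 0.49  0.63 -0.6   1.69  0.42  0.95 -0.04]
{'fx': 361.74475749183136, 'fy': 361.74475749183136, 'cx': 319.4613969745024, 'cy': 237.41682927969103, 'eye': array([536.87009419, -52.96888529, 403.62105147]), 'rotation': array([0.98308902, 0.11324654, 0.0164899 , 0.142966  ])}
travel [ 0.8  0.8 -0.4] turn [-0.0001  0.0006 -0.0018]
```

View pics/w1.png

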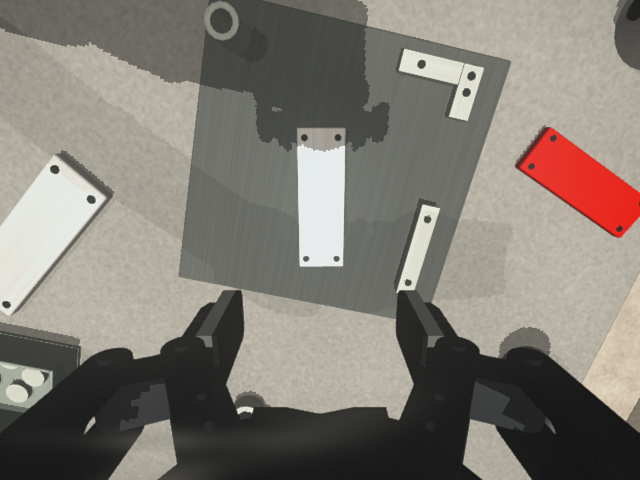

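Wrist view: the plate is centred, with corners (298,128), (346,128), (343,266) and (300,266). The fence short limb is at (430,65), its long pieces at (465,95) and (418,247), and the pin at (221,20). Next I measure the plate and fence here.

```bash
python3 - <<'E'
from h import *
d=get_image("wrist"); t=get_image("top")
print("plate w",blob(d,24,(320,200),125,255)); print("plate t",blob(t,24,(364,240),125,255))
for n,dd,a,b in (("w",d,(420,240),(410,62)),("t",t,(380,184),(298,195))):
    A=blob(dd,26,a,120,255); B=blob(dd,26,b,120,255); print(n,A,B)
    f=[]
    # both blobs: centres in board frame (110,-57.5) and (80,110)
    th=np.arctan2(*(np.array(B[0])-A[0])[::-1])-np.arctan2(167.5,-30)
    c,s=np.cos(th),np.sin(th); M=np.array([[c,-s],[s,c]])
    m=(np.array(A[0])+B[0])/2
    print("yaw",np.rad2deg(th),"nest",m+M@(np.array([75,40])-[95,26.25]))
E
```

```text
plate w ((554.3, -122.7), (148.2, 50.2), -76.71, (296, 128, 49, 139))
plate t ((551.8, -108.5), (109.7, 51.6), -76.32, (334, 221, 50, 30))
w ((670.8, -153.5), (105.1, 20.6), -89.23, (395, 205, 46, 89)) ((637.8, 13.3), (80.2, 50.4), 1.07, (398, 48, 86, 73))
yaw 1.0367128892675044 nest [634.0544942 -56.7141121]
t ((478.2, -322.5), (952.0, 804.0), -5.95, (239, 71, 401, 409)) ((638.7, 14.5), (79.2, 50.0), 1.66, (293, 179, 23, 35))
yaw -35.620911329900146 nest [ 550.20050577 -131.17439278]
```

Emit:
{"name": "send_rows", "arguments": {
  "deltas": [
    {"travel": [0,0.5,50],"turn": [0,0,0],"fingers": -0.35},
    {"travel": [0,0.5,100],"turn": [0,0,0],"fingers": -0.35},
    {"travel": [0,0.5,150],"turn": [0,0,0],"fingers": -0.35},
    {"travel": [0,0.5,190],"turn": [0,0,0],"fingers": -0.35},
    {"travel": [0,0.5,210],"turn": [0,0,0],"fingers": -0.35},
    {"travel": [0,0.5,220],"turn": [0,0,0],"fingers": -0.35},
    {"travel": [0,0.5,223],"turn": [0,0,0],"fingers": -0.35},
    {"travel": [0,0.5,225],"turn": [0,0,0],"fingers": -0.35},
    {"travel": [0,0.5,225],"turn": [0,0,0],"fingers": -0.35}
  ]
}}

```text
t: 3.22
tcp_pos: [555.8, -121.9, 15.2]
tool_rot: [0.621, 0.784, 0.0, 0.001]
ft_force: [0.3, -0.5, 0.3]
finger_gap: 0.674
```

Emit:
{"name": "send_rows", "arguments": {
  "deltas": [
    {"travel": [0,0,0],"turn": [0,0,0],"fingers": -0.35},
    {"travel": [0,0,0],"turn": [0,0,0],"fingers": -0.35}
  ]
}}

```text
t: 3.48
tcp_pos: [555.5, -121.8, 14.8]
tool_rot: [0.621, 0.784, 0.0, 0.0]
ft_force: [-0.2, 0.4, -0.6]
finger_gap: 0.676
```

```bash
python3 - <<'E'
from h import *
d=get_image("wrist"); cv2.imwrite("pics/w2.png",d["image"][:,:,::-1])
s=state(); print(s["t"],s["tcp_pos"],s["ft_force"],s["finger_gap"])
E
```

```text
3.525 [ 555.44866026 -121.81866606   14.73841101] [-0.15804369  0.93664802  0.19546715] 0.6756395220708254
```

View pics/w2.png

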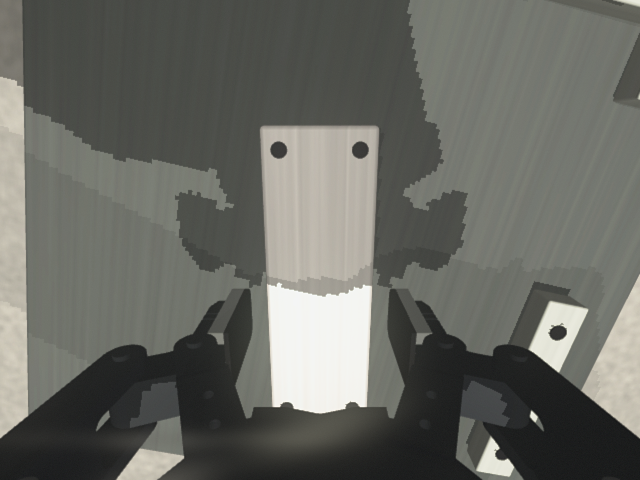

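The fingers straddle the plate (edges at x=262–378, pads at 250 and 390). Next I probe down to find the true fingertip height.

Emit:
{"name": "send_rows", "arguments": {
  "deltas": [
    {"travel": [0,0,1],"turn": [0,0,0],"fingers": -0.3},
    {"travel": [0,0,2],"turn": [0,0,0],"fingers": -0.3},
    {"travel": [0,0,2],"turn": [0,0,0],"fingers": -0.3}
  ]
}}

```text
t: 3.9
tcp_pos: [555.2, -121.8, 12.3]
tool_rot: [0.621, 0.784, -0.0, -0.0]
ft_force: [-0.2, 0.5, -0.1]
finger_gap: 0.649
```

Emit:
{"name": "send_rows", "arguments": {
  "deltas": [
    {"travel": [0,0,1],"turn": [0,0,0],"fingers": -0.3},
    {"travel": [0,0,2],"turn": [0,0,0],"fingers": -0.3},
    {"travel": [0,0,2],"turn": [0,0,0],"fingers": -0.3}
  ]
}}

```text
t: 4.28
tcp_pos: [555.2, -121.7, 10.4]
tool_rot: [0.62, 0.784, -0.0, -0.0]
ft_force: [-0.4, 0.8, -0.0]
finger_gap: 0.649
```

Emit:
{"name": "send_rows", "arguments": {
  "deltas": [
    {"travel": [0,0,1],"turn": [0,0,0],"fingers": -0.25},
    {"travel": [0,0,2],"turn": [0,0,0],"fingers": -0.25},
    {"travel": [0,0,2],"turn": [0,0,0],"fingers": -0.25}
  ]
}}

```text
t: 4.65
tcp_pos: [555.2, -121.8, 8.4]
tool_rot: [0.62, 0.784, -0.0, -0.0]
ft_force: [0.6, -0.3, 0.1]
finger_gap: 0.621
```

Emit:
{"name": "send_rows", "arguments": {
  "deltas": [
    {"travel": [0,0,0],"turn": [0,0,0],"fingers": -0.15},
    {"travel": [0,0,0],"turn": [0,0,0],"fingers": -0.05},
    {"travel": [0,0,0],"turn": [0,0,0],"fingers": 0.0},
    {"travel": [0,0,0],"turn": [0,0,0],"fingers": 0.0}
  ],
  "grip_force": 20
}}

```text
t: 5.15
tcp_pos: [555.3, -121.8, 8.5]
tool_rot: [0.621, 0.784, -0.0, 0.0]
ft_force: [0.5, 0.2, -0.3]
finger_gap: 0.498
```

Emit:
{"name": "send_rows", "arguments": {
  "deltas": [
    {"travel": [0,0,0],"turn": [0,0,0],"fingers": 0.05},
    {"travel": [0,0,0],"turn": [0,0,0],"fingers": 0.1},
    {"travel": [0,0,0],"turn": [0,0,0],"fingers": 0.15},
    {"travel": [0,0,0],"turn": [0,0,0],"fingers": 0.2},
    {"travel": [0,0,0],"turn": [0,0,0],"fingers": 0.2}
  ]
}}

```text
t: 5.78
tcp_pos: [555.3, -121.8, 8.5]
tool_rot: [0.62, 0.784, -0.0, 0.0]
ft_force: [0.9, 0.5, 0.0]
finger_gap: 0.401
```

```bash
python3 - <<'E'
from h import *
d=get_image("wrist"); cv2.imwrite("pics/w3.png",d["image"][200:,100:540,::-1])
s=state(); print(s["t"],s["tcp_pos"],s["ft_force"],s["finger_gap"])
E
```

```text
5.825 [ 555.29435511 -121.779452      8.49758133] [-0.31891847  0.32819975  0.85073436] 0.40374983267424797
```

View pics/w3.png

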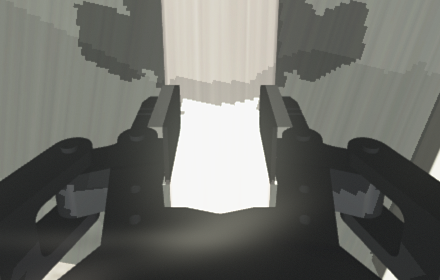

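```bash
python3 - <<'E'
from h import *
d=get_image("wrist"); s=state()
r=R.from_quat(d["rotation"]); print("eye-tcp",d["eye"]-s["tcp_pos"])
def at(u,v,depth): return d["eye"]+r.apply([(u-d["cx"])/d["fx"]*depth,(v-d["cy"])/d["fy"]*depth,depth])
for n,(u,v,dep) in dict(tip=(321,285,150),plate=(320,285,158.7)).items(): print(n,at(u,v,dep))
g=cv2.cvtColor(d["image"],cv2.COLOR_RGB2GRAY)
for v in (150,200,250): # plate edges per row
    row=np.where(g[v,150:500]>135)[0]+150; print(v,row.min(),row.max())
Y=np.array([-np.sin(np.deg2rad(13.3)),np.cos(np.deg2rad(13.3)),0]);X=np.array([Y[1],-Y[0],0]);C=np.array([554.3,-122.7,24])
for z in(24,30): print(z,proj(d,[C+sx*25*X+sy*Y+[0,0,z-24] for sy in (75,30,0) for sx in(-1,1)]).round(0).tolist())
t=get_image("top"); print("plate top",blob(t,24,(364,235),125,255)); cv2.imwrite("pics/s3.png",cv2.resize(get_image("side")["image"][170:310,240:420],(720,560),interpolation=cv2.INTER_CUBIC)[:,:,::-1])
E
```

```text
eye-tcp [-17.60739216  70.14038058 164.04384916]
tip [ 552.50174033 -111.36920889   34.34149099]
plate [ 552.93287557 -114.93500579   26.3252458 ]
150 259 499
200 150 499
250 264 499
24 [[255.0, 125.0], [383.0, 125.0], [260.0, 235.0], [377.0, 235.0], [264.0, 299.0], [374.0, 299.0]]
30 [[252.0, 125.0], [385.0, 125.0], [258.0, 239.0], [380.0, 239.0], [262.0, 305.0], [376.0, 305.0]]
plate top ((364.6, -308.2), (811.7, 725.7), 84.06, (236, 156, 404, 324))
```

View pics/s3.png

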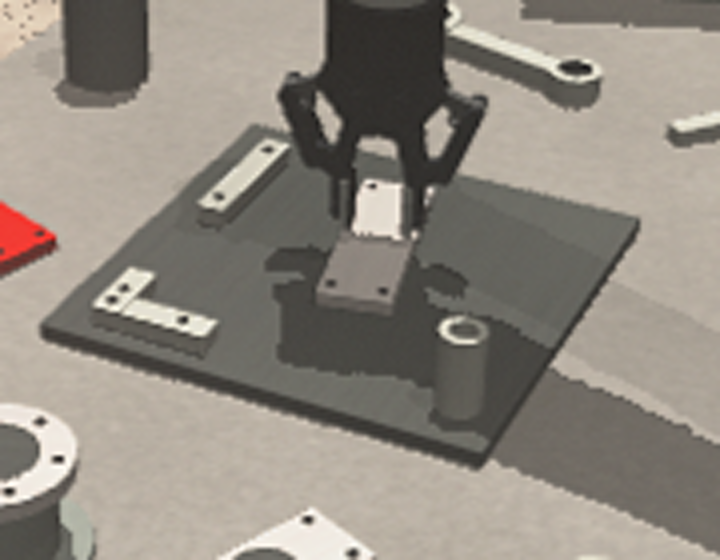

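```bash
python3 - <<'E'
from h import *
s=state(); d=get_image("side"); w=get_image("wrist")
r=R.from_quat(s["tool_rot"])
for z in (10,14,20,26,32,38):
  for a in (-1,1):
    P=np.array([r.apply([x,a*17,0])+[s["tcp_pos"][0],s["tcp_pos"][1],z] for x in (-11,11)])
    P2=np.array([r.apply([x,a*(17+14.5),0])+[s["tcp_pos"][0],s["tcp_pos"][1],z] for x in (11,)])
    print(z,a,"side",((proj(d,np.r_[P,P2])-[240,170])*4).round(0).tolist(),"wrist",(proj(w,P)-[100,200]).round(0).tolist())
E=lambda sy,sx,z: r.apply([sy,sx,0])+[555.0,-122.5,z]
print("plate mid edges side",((proj(d,[E(y,x,24) for y in(0,75) for x in(-25,25)])-[240,170])*4).round(0).tolist())
E
```

```text
10 -1 side [[401.0, 248.0], [395.0, 265.0], [416.0, 268.0]] wrist [[187.0, 105.0], [186.0, 64.0]]
10 1 side [[351.0, 241.0], [344.0, 258.0], [323.0, 255.0]] wrist [[256.0, 105.0], [257.0, 64.0]]
14 -1 side [[401.0, 243.0], [395.0, 260.0], [416.0, 263.0]] wrist [[186.0, 109.0], [185.0, 67.0]]
14 1 side [[352.0, 236.0], [345.0, 253.0], [323.0, 250.0]] wrist [[256.0, 109.0], [258.0, 67.0]]
20 -1 side [[402.0, 235.0], [395.0, 252.0], [417.0, 255.0]] wrist [[185.0, 115.0], [184.0, 71.0]]
20 1 side [[352.0, 228.0], [345.0, 245.0], [323.0, 242.0]] wrist [[258.0, 115.0], [259.0, 71.0]]
26 -1 side [[402.0, 228.0], [396.0, 244.0], [417.0, 247.0]] wrist [[184.0, 122.0], [183.0, 77.0]]
26 1 side [[352.0, 221.0], [345.0, 237.0], [324.0, 234.0]] wrist [[259.0, 122.0], [261.0, 77.0]]
32 -1 side [[402.0, 220.0], [396.0, 236.0], [418.0, 239.0]] wrist [[183.0, 129.0], [181.0, 82.0]]
32 1 side [[352.0, 213.0], [345.0, 230.0], [324.0, 227.0]] wrist [[260.0, 129.0], [262.0, 82.0]]
38 -1 side [[403.0, 212.0], [396.0, 229.0], [418.0, 232.0]] wrist [[181.0, 136.0], [180.0, 88.0]]
38 1 side [[353.0, 205.0], [346.0, 222.0], [324.0, 219.0]] wrist [[262.0, 136.0], [264.0, 88.0]]
plate mid edges side [[411.0, 240.0], [338.0, 230.0], [389.0, 299.0], [312.0, 288.0]]
```

Both the side and wrist views put the fingertips at z≈33 when the reported TCP z is 8.5. The jaws are above the plate, and the true tips stand about 25 mm behind the reported TCP at this opening. I'll open the jaws and descend by careful steps, watching the force.

Emit:
{"name": "send_rows", "arguments": {
  "deltas": [
    {"travel": [0,0,0],"turn": [0,0,0],"fingers": -0.4},
    {"travel": [0,0,0],"turn": [0,0,0],"fingers": -0.4},
    {"travel": [0,0,0],"turn": [0,0,0],"fingers": -0.4},
    {"travel": [0,0,0],"turn": [0,0,0],"fingers": -0.4},
    {"travel": [0,0,4],"turn": [0,0,0],"fingers": -0.4},
    {"travel": [0,0,8],"turn": [0,0,0],"fingers": -0.4},
    {"travel": [0,0,10],"turn": [0,0,0],"fingers": -0.4},
    {"travel": [0,0,10],"turn": [0,0,0],"fingers": -0.4}
  ]
}}

```text
t: 7.08
tcp_pos: [555.1, -121.7, -1.8]
tool_rot: [0.62, 0.784, -0.0, -0.0]
ft_force: [0.5, -0.6, 0.0]
finger_gap: 0.701
```

```bash
python3 - <<'E'
from h import *
d=get_image("wrist"); cv2.imwrite("pics/w4.png",np.vstack([d["image"][230:420,100:540],cv2.resize(get_image("side")["image"][190:260,290:400],(440,280),interpolation=cv2.INTER_CUBIC)])[:,:,::-1])
s=state(); print(s["t"],s["tcp_pos"],s["ft_force"],s["finger_gap"])
E
```

```text
7.175 [ 555.32968095 -121.7496755    -1.50798461] [-0.355283   -0.16062931  0.68198321] 0.6968708342294253
```

View pics/w4.png

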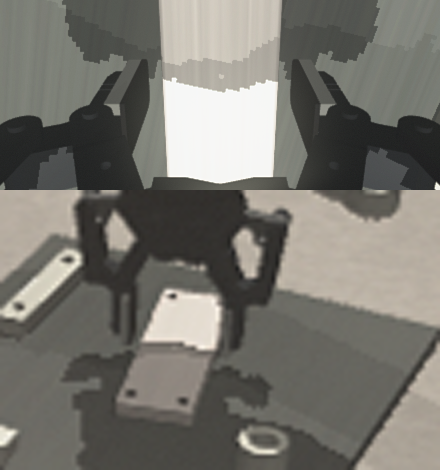

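The tips straddle the plate with no contact even at reported TCP z=-1.5, which confirms the offset (8 pictures viewed).

Emit:
{"name": "send_rows", "arguments": {
  "deltas": [
    {"travel": [0,0,2],"turn": [0,0,0],"fingers": -0.4},
    {"travel": [0,0,4],"turn": [0,0,0],"fingers": -0.4},
    {"travel": [0,0,6],"turn": [0,0,0],"fingers": -0.4},
    {"travel": [0,0,6],"turn": [0,0,0],"fingers": -0.4}
  ]
}}

```text
t: 7.68
tcp_pos: [555.1, -121.7, -7.7]
tool_rot: [0.62, 0.784, -0.0, -0.0]
ft_force: [-0.1, -0.4, 1.3]
finger_gap: 0.699
```

Emit:
{"name": "send_rows", "arguments": {
  "deltas": [
    {"travel": [0,0,1],"turn": [0,0,0],"fingers": -0.4},
    {"travel": [0,0,2],"turn": [0,0,0],"fingers": -0.4},
    {"travel": [0,0,3],"turn": [0,0,0],"fingers": -0.35},
    {"travel": [0,0,3],"turn": [0,0,0],"fingers": -0.3}
  ]
}}

```text
t: 8.18
tcp_pos: [555.3, -121.7, -10.6]
tool_rot: [0.62, 0.784, -0.0, -0.0]
ft_force: [-0.5, 0.3, 0.2]
finger_gap: 0.651
```

Close gently on the plate.

Emit:
{"name": "send_rows", "arguments": {
  "deltas": [
    {"travel": [0,0,0],"turn": [0,0,0],"fingers": -0.25},
    {"travel": [0,0,0],"turn": [0,0,0],"fingers": -0.2},
    {"travel": [0,0,0],"turn": [0,0,0],"fingers": -0.15},
    {"travel": [0,0,0],"turn": [0,0,0],"fingers": -0.1},
    {"travel": [0,0,0],"turn": [0,0,0],"fingers": -0.1}
  ],
  "grip_force": 20
}}

```text
t: 8.8
tcp_pos: [555.4, -121.8, -10.3]
tool_rot: [0.62, 0.784, 0.0, 0.0]
ft_force: [-0.4, 0.5, 3.4]
finger_gap: 0.579
```

```bash
python3 - <<'E'
from h import *
s=state(); print(s["t"],s["tcp_pos"],s["ft_force"],s["finger_gap"],s["tool_rot"])
d=get_image("side"); r=R.from_quat(s["tool_rot"])
print("ax",np.rad2deg(np.arctan2(*r.apply([1,0,0])[[1,0]])))
go([630,-62,-10.6],91.2)
E
```

```text
8.8 [ 555.35914163 -121.78511002  -10.33095202] [-0.4273974   0.48557543  3.41856685] 0.5789887412327007 [6.20499592e-01 7.84206758e-01 2.51441055e-05 1.25445555e-04]
ax 103.29474523599846
travel [41.  86.4  0.3] turn [2.000e-04 2.000e-04 2.111e-01]
```

Gripped at 49 mm. Now I slide and rotate to a few mm short of the fence.

Emit:
{"name": "send_rows", "arguments": {
  "deltas": [
    {"travel": [3,6,0],"turn": [0,0,0.03],"fingers": 0.0},
    {"travel": [9,18,0],"turn": [0,0,0.09],"fingers": 0.0},
    {"travel": [15,31,0],"turn": [0,0,0.15],"fingers": 0.0},
    {"travel": [21,44,0],"turn": [0,0,0.2],"fingers": 0.0},
    {"travel": [27,57,0],"turn": [0,0,0.211],"fingers": 0.0},
    {"travel": [33,70,0],"turn": [0,0,0.211],"fingers": 0.0},
    {"travel": [38,80,0],"turn": [0,0,0.211],"fingers": 0.0},
    {"travel": [41,86,0],"turn": [0,0,0.211],"fingers": 0.0},
    {"travel": [41,86,0],"turn": [0,0,0.211],"fingers": 0.0},
    {"travel": [41,86,0],"turn": [0,0,0.211],"fingers": 0.0}
  ]
}}

```text
t: 10.1
tcp_pos: [629.4, -62.8, -10.3]
tool_rot: [0.7, 0.714, -0.0, 0.0]
ft_force: [-1.3, -2.5, 4.9]
finger_gap: 0.577
```

```bash
python3 - <<'E'
from h import *
s=state(); print(s["t"],s["tcp_pos"],s["ft_force"],s["finger_gap"])
r=R.from_quat(s["tool_rot"]); print("ax",np.rad2deg(np.arctan2(*r.apply([1,0,0])[[1,0]])))
d=get_image("wrist"); cv2.imwrite("pics/w5.png",d["image"][:,:,::-1])
E
```

```text
10.1 [629.44671913 -62.80498493 -10.32388503] [-1.3238783  -2.5060718   4.89488962] 0.577125548375921
ax 91.17250524781971
```

View pics/w5.png

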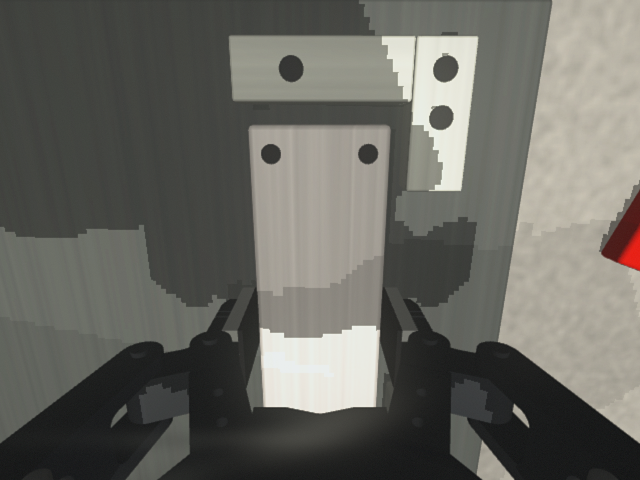

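Wrist view: the plate's far edge is at row 125 against the short limb's inner face at row 101, a gap of about 8 mm. The right edge is at x=390 against the long limb face at x=410, a gap of about 7 mm. The plate is parallel, so I advance (9 pictures viewed).

Emit:
{"name": "send_rows", "arguments": {
  "deltas": [
    {"travel": [2,2,0],"turn": [0,0,0],"fingers": 0.0},
    {"travel": [4,3,0],"turn": [0,0,0],"fingers": 0.0},
    {"travel": [5,4,0],"turn": [0,0,0],"fingers": 0.0},
    {"travel": [5,4,0],"turn": [0,0,0],"fingers": 0.0}
  ]
}}

```text
t: 10.65
tcp_pos: [632.4, -59.2, -10.4]
tool_rot: [0.7, 0.714, -0.002, 0.0]
ft_force: [-3.0, -3.2, 6.9]
finger_gap: 0.58
```

Emit:
{"name": "send_rows", "arguments": {
  "deltas": [
    {"travel": [1,0,0],"turn": [0,0,0],"fingers": 0.0},
    {"travel": [2,0,0],"turn": [0,0,0],"fingers": 0.0},
    {"travel": [2,0,0],"turn": [0,0,0],"fingers": 0.0}
  ]
}}

```text
t: 11.02
tcp_pos: [633.2, -57.1, -10.3]
tool_rot: [0.7, 0.714, -0.001, 0.001]
ft_force: [-0.8, -3.6, 5.1]
finger_gap: 0.578
```

Emit:
{"name": "send_rows", "arguments": {
  "deltas": [
    {"travel": [1,0,0],"turn": [0,0,0],"fingers": 0.0},
    {"travel": [2,0,0],"turn": [0,0,0],"fingers": 0.0},
    {"travel": [2,0,0],"turn": [0,0,0],"fingers": 0.0}
  ]
}}

```text
t: 11.4
tcp_pos: [633.4, -55.7, -10.3]
tool_rot: [0.7, 0.714, -0.001, 0.001]
ft_force: [-0.2, -5.7, 4.8]
finger_gap: 0.581
```

Emit:
{"name": "send_rows", "arguments": {
  "deltas": [
    {"travel": [1,0,0],"turn": [0,0,0],"fingers": 0.0},
    {"travel": [2,0,0],"turn": [0,0,0],"fingers": 0.0},
    {"travel": [2,0,0],"turn": [0,0,0],"fingers": 0.0}
  ]
}}

```text
t: 11.78
tcp_pos: [633.4, -55.8, -10.4]
tool_rot: [0.7, 0.714, -0.002, 0.002]
ft_force: [0.3, -8.4, 6.1]
finger_gap: 0.581
```

Emit:
{"name": "send_rows", "arguments": {
  "deltas": [
    {"travel": [1,0,0],"turn": [0,0,0],"fingers": 0.0},
    {"travel": [1,1,0],"turn": [0,0,0],"fingers": 0.0},
    {"travel": [1,2,0],"turn": [0,0,0],"fingers": 0.0},
    {"travel": [1,2,0],"turn": [0,0,0],"fingers": 0.0}
  ]
}}

```text
t: 12.28
tcp_pos: [633.3, -55.8, -10.4]
tool_rot: [0.701, 0.714, -0.004, 0.001]
ft_force: [-4.6, -9.9, 9.6]
finger_gap: 0.578
```

Emit:
{"name": "send_rows", "arguments": {
  "deltas": [
    {"travel": [0,1,0],"turn": [0,0,0],"fingers": 0.0},
    {"travel": [0,2,0],"turn": [0,0,0],"fingers": 0.0},
    {"travel": [0,2,0],"turn": [0,0,0],"fingers": 0.0}
  ]
}}

```text
t: 12.65
tcp_pos: [633.2, -55.8, -10.4]
tool_rot: [0.7, 0.714, -0.006, 0.0]
ft_force: [-7.7, -9.7, 12.8]
finger_gap: 0.578
```

Emit:
{"name": "send_rows", "arguments": {
  "deltas": [
    {"travel": [0,1,0],"turn": [0,0,0],"fingers": 0.0},
    {"travel": [0,2,0],"turn": [0,0,0],"fingers": 0.0},
    {"travel": [0,2,0],"turn": [0,0,0],"fingers": 0.0}
  ]
}}

```text
t: 13.02
tcp_pos: [633.2, -55.8, -10.6]
tool_rot: [0.7, 0.714, -0.007, -0.001]
ft_force: [-13.2, -9.1, 15.5]
finger_gap: 0.575
```

```bash
python3 - <<'E'
from h import *
s=state(); print(s["t"],s["tcp_pos"],s["ft_force"],s["torque"],s["finger_gap"])
r=R.from_quat(s["tool_rot"]); print("ax",np.rad2deg(np.arctan2(*r.apply([1,0,0])[[1,0]])))
d=get_image("wrist"); cv2.imwrite("pics/w6.png",cv2.resize(d["image"][20:340,200:520],(600,600))[:,:,::-1])
E
```

```text
13.025 [633.19242161 -55.82904017 -10.60111961] [-13.22721936  -9.12729145  15.49750026] [-1.80452553  2.43729898  0.27016608] 0.5753041710473362
ax 91.08684993340282
```

View pics/w6.png

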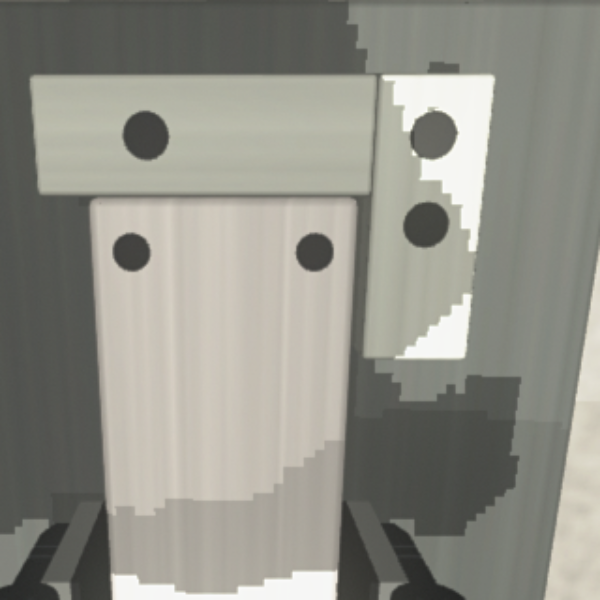

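The plate is flush on the short limb (row 197 against 193), but about 2.5 mm of gap remains to the long limb (x=356 against 372). Downward pressure and the y push are making it stick, so I relieve both and push x (10 pictures viewed).

Emit:
{"name": "send_rows", "arguments": {
  "deltas": [
    {"travel": [-1,0,-0.5],"turn": [0,0,0],"fingers": 0.0},
    {"travel": [-3,0,-1],"turn": [0,0,0],"fingers": 0.0},
    {"travel": [-3,1,-1],"turn": [0,0,0],"fingers": 0.0},
    {"travel": [-3,1,-1],"turn": [0,0,0],"fingers": 0.0}
  ]
}}

```text
t: 13.58
tcp_pos: [634.8, -55.7, -10.5]
tool_rot: [0.7, 0.714, -0.005, -0.002]
ft_force: [-9.3, -4.4, 8.1]
finger_gap: 0.582
```

Emit:
{"name": "send_rows", "arguments": {
  "deltas": [
    {"travel": [0,1,0],"turn": [0,0,0],"fingers": 0.0},
    {"travel": [0,2,0],"turn": [0,0,0],"fingers": 0.0},
    {"travel": [0,2,0],"turn": [0,0,0],"fingers": 0.0}
  ]
}}

```text
t: 13.95
tcp_pos: [634.7, -55.7, -10.6]
tool_rot: [0.7, 0.714, -0.007, -0.003]
ft_force: [-12.6, -3.8, 12.1]
finger_gap: 0.578
```

Emit:
{"name": "send_rows", "arguments": {
  "deltas": [
    {"travel": [0,0,-0.7],"turn": [0,0,0],"fingers": 0.0},
    {"travel": [0,1,-0.7],"turn": [0,0,0],"fingers": 0.0},
    {"travel": [0,3,-0.7],"turn": [0,0,0],"fingers": 0.0},
    {"travel": [0,3,-0.7],"turn": [0,0,0],"fingers": 0.0}
  ]
}}

```text
t: 14.45
tcp_pos: [634.6, -55.7, -10.8]
tool_rot: [0.7, 0.714, -0.009, -0.005]
ft_force: [-17.5, -4.8, 11.3]
finger_gap: 0.577
```

```bash
cat >> h.py <<'E'
def gaps():
    s=state(); d=get_image("wrist"); g=cv2.cvtColor(d["image"],cv2.COLOR_RGB2GRAY).astype(int)
    r=R.from_quat(s["tool_rot"])
    print("t",s["t"],"tcp",s["tcp_pos"].round(1),"F",s["ft_force"].round(1),"gap",s["finger_gap"].round(3),"ax",np.rad2deg(np.arctan2(*r.apply([1,0,0])[[1,0]])).round(2),"tilt",r.apply([0,0,1])[:2].round(4))
    print("across", np.median(g[140:160,370:425],0).astype(int).tolist())
    print("along", np.median(g[90:140,290:340],1).astype(int).tolist())
E
python3 -c "
from h import *
gaps()"
```

```text
Traceback (most recent call last):
  File "h.py", line 32, in gaps
    print("t",s["t"],"tcp",s["tcp_pos"].round(1),"F",s["ft_force"].round(1),"gap",s["finger_gap"].round(3),"ax",np.rad2deg(np.arctan2(*r.apply([1,0,0])[[1,0]])).round(2),"tilt",r.apply([0,0,1])[:2].round(4))
                                                                                  ^^^^^^^^^^^^^^^^^^^^^
AttributeError: 'float' object has no attribute 'round'
```

```bash
sed -i 's/s\["finger_gap"\].round(3)/round(s["finger_gap"],3)/' h.py; python3 -c "
from h import *
gaps()"
```

```text
t 14.5 tcp [634.5 -55.7 -10.8] F [-18.   -4.6  12. ] gap 0.578 ax 91.18 tilt [-0.0208 -0.0057]
across [68, 69, 68, 68, 68, 69, 108, 187, 195, 198, 198, 196, 195, 193, 193, 192, 182, 171, 161, 142, 97, 94, 127, 153, 167, 176, 176, 177, 178, 179, 180, 179, 178, 178, 177, 176, 175, 174, 174, 171, 170, 168, 167, 167, 146, 115, 83, 76, 68, 67, 68, 67, 68, 67, 67]
along [184, 183, 182, 181, 181, 181, 181, 181, 181, 182, 182, 182, 181, 181, 180, 179, 178, 178, 177, 176, 175, 177, 178, 179, 179, 179, 178, 178, 177, 177, 178, 175, 157, 136, 103, 136, 162, 169, 178, 187, 196, 198, 197, 198, 197, 197, 197, 197, 197, 197]
```

Both dark lines (x at columns 390–391, y at row 124) are now only 2–3 px wide, which is the step shadow. x no longer moves as the force rises, so the plate touches both limbs. Now I loosen the grip slightly while still pressing with the -x finger, so the plate squares up on the fence.

Emit:
{"name": "send_rows", "arguments": {
  "deltas": [
    {"travel": [0,-3,0],"turn": [0,0,0],"fingers": -0.2},
    {"travel": [0,-3,0],"turn": [0,0,0],"fingers": -0.25},
    {"travel": [0,-3,0],"turn": [0,0,0],"fingers": -0.25},
    {"travel": [0,-3,0],"turn": [0,0,0],"fingers": -0.25}
  ]
}}

```text
t: 15.05
tcp_pos: [636.5, -55.0, -10.9]
tool_rot: [0.7, 0.714, -0.005, -0.003]
ft_force: [-6.5, -2.7, 0.8]
finger_gap: 0.624
```

```bash
python3 -c "
from h import *
gaps()"
```

```text
t 15.05 tcp [636.5 -55.  -10.9] F [-6.5 -2.7  0.8] gap 0.624 ax 91.18 tilt [-0.0114 -0.0035]
across [78, 132, 185, 191, 196, 196, 194, 193, 191, 191, 190, 183, 173, 162, 151, 106, 94, 105, 148, 162, 174, 175, 175, 176, 177, 178, 177, 177, 176, 175, 175, 173, 173, 172, 170, 168, 167, 162, 99, 74, 67, 67, 67, 67, 67, 67, 67, 67, 66, 67, 67, 67, 67, 67, 74]
along [184, 183, 182, 180, 179, 179, 179, 179, 179, 179, 179, 180, 180, 180, 179, 179, 178, 177, 176, 175, 174, 173, 174, 175, 176, 177, 178, 177, 176, 176, 175, 175, 175, 170, 151, 127, 105, 140, 162, 169, 177, 187, 195, 195, 195, 195, 195, 195, 195, 194]
```

Emit:
{"name": "send_rows", "arguments": {
  "deltas": [
    {"travel": [0,-3,0],"turn": [0,0,0],"fingers": -0.45},
    {"travel": [0,-5,0],"turn": [0,0,0],"fingers": -0.45},
    {"travel": [0,-7.5,0],"turn": [0,0,0],"fingers": -0.45},
    {"travel": [0,-7.5,0],"turn": [0,0,0],"fingers": -0.45},
    {"travel": [0,-7.5,0],"turn": [0,0,0],"fingers": -0.45}
  ]
}}

```text
t: 15.72
tcp_pos: [635.1, -52.9, -8.7]
tool_rot: [0.7, 0.715, 0.0, 0.0]
ft_force: [0.3, -0.9, 0.3]
finger_gap: 0.725
```

```bash
python3 -c "
from h import *
gaps()"
```

```text
t 15.725 tcp [635.1 -52.9  -8.7] F [ 0.3 -0.9  0.3] gap 0.725 ax 91.21 tilt [0.0005 0.0001]
across [182, 182, 181, 181, 181, 180, 181, 185, 188, 187, 186, 185, 184, 183, 181, 171, 161, 150, 124, 93, 92, 128, 149, 161, 168, 168, 169, 170, 171, 171, 171, 170, 169, 169, 168, 167, 167, 166, 161, 122, 74, 69, 69, 69, 69, 69, 69, 69, 69, 69, 69, 69, 69, 69, 69]
along [172, 173, 174, 174, 175, 175, 176, 176, 175, 174, 173, 172, 172, 171, 171, 171, 171, 172, 172, 173, 173, 172, 171, 170, 169, 168, 168, 167, 166, 167, 168, 169, 170, 170, 169, 168, 168, 168, 169, 168, 152, 132, 101, 131, 154, 161, 170, 179, 187, 187]
```

Emit:
{"name": "send_rows", "arguments": {
  "deltas": [
    {"travel": [0,0,-10],"turn": [0,0,0],"fingers": -0.45},
    {"travel": [0,0,-50],"turn": [0,0,0],"fingers": -0.45},
    {"travel": [0,0,-100],"turn": [0,0,0],"fingers": -0.45},
    {"travel": [0,0,-150],"turn": [0,0,0],"fingers": -0.45},
    {"travel": [0,0,-180],"turn": [0,0,0],"fingers": -0.45},
    {"travel": [0,0,-180],"turn": [0,0,0],"fingers": -0.45},
    {"travel": [0,0,-180],"turn": [0,0,0],"fingers": -0.45}
  ]
}}

```text
t: 16.65
tcp_pos: [634.2, -53.2, 170.9]
tool_rot: [0.7, 0.714, -0.0, -0.0]
ft_force: [0.1, 0.9, -0.5]
finger_gap: 0.725
```

```bash
python3 - <<'E'
from h import *
s=state(); d=get_image("wrist"); np.savez("w7.npz",**d); print(s["t"],s["tcp_pos"])
P=proj(d,[[634,-56,24]])[0].round(); print(P)
cv2.imwrite("pics/w7.png",cv2.resize(d["image"][0:300,200:600],(800,600),interpolation=cv2.INTER_CUBIC)[:,:,::-1])
E
```

```text
16.65 [634.23439339 -53.19558887 170.87618293]
[320. 219.]
```

View pics/w7.png

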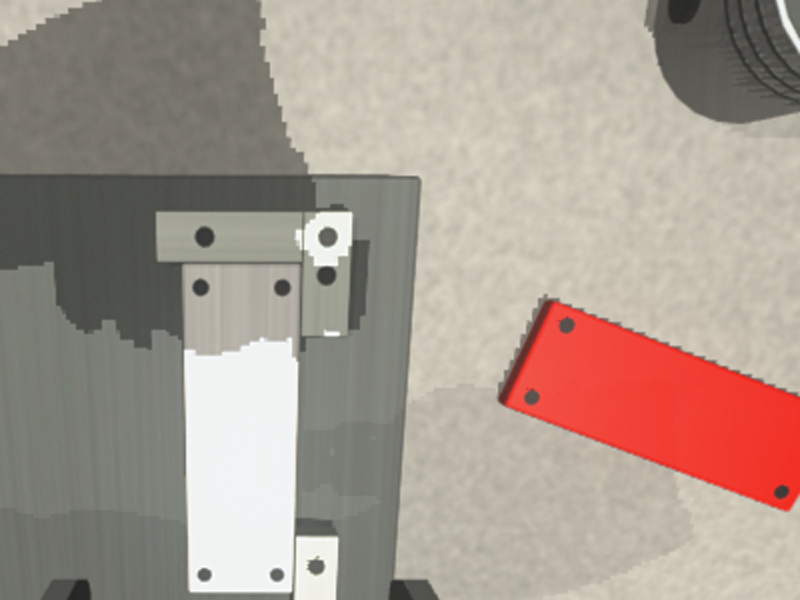

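The plate lies flush: its top edge is on the short limb (row 263), and its right edge is against both long-limb pieces (x=301 at top, 295 at bottom) (11 pictures viewed). Next I compute its centre for the regrip.

```bash
python3 - <<'E'
from h import *
d=get_image("wrist")
uv=[(291.5,131.5),(350.2,131.5),(347.7,295.8),(294.3,295.6)]
w=ray(d,uv,24); print(w.round(1)); c=w.mean(0); print("centre",c,[np.linalg.norm(w[i]-w[i-1]).round(1) for i in range(4)])
for a,b in((0,3),(1,2)): print(np.rad2deg(np.arctan2(*(w[a]-w[b])[[1,0]])))
# fence long-limb inner edge: (301..)/2+200
f=ray(d,[(352,150),(347.9,285)],26); print("fence line yaw",np.rad2deg(np.arctan2(*(f[0]-f[1])[[1,0]])))
g=cv2.cvtColor(d["image"],cv2.COLOR_RGB2GRAY); print(blob(d,24,(320,240),200,255))
go([c[0],c[1],-11],91.3)
E
```

```text
[[ 608.2   17.3   24. ]
 [ 656.6   18.3   24. ]
 [ 660.8 -129.7   24. ]
 [ 610.7 -130.6   24. ]]
centre [634.07592069 -56.16726572  24.        ] [np.float64(148.0), np.float64(48.3), np.float64(148.1), np.float64(50.2)]
90.94185219348124
91.65805760867966
fence line yaw 90.85980053098483
((645.2, -109.9), (194.9, 69.0), -88.17, (293, 169, 77, 198))
travel [ -3.    0.7 180.9] turn [-0.0026  0.0002 -0.0016]
```

Emit:
{"name": "send_rows", "arguments": {
  "deltas": [
    {"travel": [-3,0,50],"turn": [0,0,0],"fingers": -0.45},
    {"travel": [-3,0,100],"turn": [0,0,0],"fingers": -0.45},
    {"travel": [-3,0,140],"turn": [0,0,0],"fingers": -0.45},
    {"travel": [-3,0,160],"turn": [0,0,0],"fingers": -0.45},
    {"travel": [-3,0,170],"turn": [0,0,0],"fingers": -0.45},
    {"travel": [-3,0,176],"turn": [0,0,0],"fingers": -0.45},
    {"travel": [-3,0,180.5],"turn": [0,0,0],"fingers": -0.45},
    {"travel": [-3,0,180.5],"turn": [0,0,0],"fingers": -0.45},
    {"travel": [-3,0,180.5],"turn": [0,0,0],"fingers": -0.45}
  ]
}}

```text
t: 17.88
tcp_pos: [635.4, -56.0, -8.6]
tool_rot: [0.7, 0.714, 0.0, 0.0]
ft_force: [-0.7, 0.4, 0.2]
finger_gap: 0.723
```

Emit:
{"name": "send_rows", "arguments": {
  "deltas": [
    {"travel": [0,0,0],"turn": [0,0,0],"fingers": -0.3},
    {"travel": [0,0,0],"turn": [0,0,0],"fingers": -0.2},
    {"travel": [0,0,0],"turn": [0,0,0],"fingers": -0.1},
    {"travel": [0,0,0],"turn": [0,0,0],"fingers": 0.1},
    {"travel": [0,0,0],"turn": [0,0,0],"fingers": 0.1},
    {"travel": [0,0,0],"turn": [0,0,0],"fingers": 0.1}
  ],
  "grip_force": 60
}}

```text
t: 18.62
tcp_pos: [635.1, -56.0, -8.7]
tool_rot: [0.7, 0.714, 0.0, 0.0]
ft_force: [-1.3, -0.3, 6.2]
finger_gap: 0.565
```

Emit:
{"name": "send_rows", "arguments": {
  "deltas": [
    {"travel": [0,0,-5],"turn": [0,0,0],"fingers": 0.1},
    {"travel": [0,0,-20],"turn": [0,0,0],"fingers": 0.1},
    {"travel": [0,0,-45],"turn": [0,0,0],"fingers": 0.1},
    {"travel": [0,0,-75],"turn": [0,0,0],"fingers": 0.1},
    {"travel": [0,0,-105],"turn": [0,0,0],"fingers": 0.1},
    {"travel": [0,0,-130],"turn": [0,0,0],"fingers": 0.1},
    {"travel": [0,0,-150],"turn": [0,0,0],"fingers": 0.1},
    {"travel": [0,0,-150],"turn": [0,0,0],"fingers": 0.1},
    {"travel": [0,0,-150],"turn": [0,0,0],"fingers": 0.1}
  ]
}}

```text
t: 19.75
tcp_pos: [634.2, -56.2, 140.1]
tool_rot: [0.7, 0.715, -0.001, -0.0]
ft_force: [-0.9, 0.1, -2.9]
finger_gap: 0.561
```

```bash
python3 - <<'E'
from h import *
s=state(); print(s["t"],s["tcp_pos"],s["ft_force"],s["finger_gap"],s["qpos"].round(2))
g=get_image("wrist"); np.savez("w8.npz",**g)
d=get_image("top"); I=cv2.cvtColor(d["image"],cv2.COLOR_RGB2GRAY)
# flange: fit 50x150 rectangle at z=70 by maximising edge strength on its outline
G=cv2.GaussianBlur(I,(3,3),0).astype(float); mag=np.hypot(cv2.Sobel(G,-1,1,0),cv2.Sobel(G,-1,0,1)) if 0 else np.hypot(cv2.Sobel(G,cv2.CV_64F,1,0),cv2.Sobel(G,cv2.CV_64F,0,1))
e=np.linspace(-1,1,121)
O=np.r_[np.c_[25+0*e,75*e],np.c_[-25+0*e,75*e],np.c_[25*e,75+0*e],np.c_[25*e,-75+0*e]]
def pts(p): c,s_=np.cos(p[2]),np.sin(p[2]); return np.c_[p[0]+c*O[:,0]-s_*O[:,1],p[1]+s_*O[:,0]+c*O[:,1],0*O[:,0]+70]
from scipy.optimize import differential_evolution
def cost(p):
    uv=proj(d,pts(p)).astype(np.float32); return -cv2.remap(mag,uv[:,0],uv[:,1],cv2.INTER_LINEAR).mean()
r=differential_evolution(cost,[(430,462),(262,296),(-.5,-.28)],seed=1,tol=1e-6); print(r.x,np.rad2deg(r.x[2]),r.fun)
E
```

```text
19.75 [634.21407902 -56.17550786 140.1341585 ] [-0.90012178  0.06305274 -2.90191505] 0.560719659225551 [ 0.26  0.82 -0.46  1.58  0.45  0.85 -0.35]
[ 4.47831798e+02  2.82057525e+02 -4.00194112e-01] -22.929433630777893 -185.89126550948416
```

Lifted: weight is on the grip (Fz≈-2.9). The top camera puts the seat at about (448,282) with yaw -22.9°. I move beside the housing so the wrist camera can see the flange next to the held plate.

```bash
python3 -c "
from h import *
go([537.4,211.7,200],67.1)"
```

```text
travel [269.8 -91.1 -60.3] turn [-0.0022  0.0006  0.4208]
```

Emit:
{"name": "send_rows", "arguments": {
  "deltas": [
    {"travel": [0,0,-25],"turn": [0,0,0],"fingers": 0.1},
    {"travel": [20,-7,-50],"turn": [0,0,0.03],"fingers": 0.1},
    {"travel": [60,-20,-60],"turn": [0,0,0.1],"fingers": 0.1},
    {"travel": [100,-34,-60],"turn": [0,0,0.16],"fingers": 0.1},
    {"travel": [140,-47,-60],"turn": [0,0,0.22],"fingers": 0.1},
    {"travel": [180,-61,-60],"turn": [0,0,0.28],"fingers": 0.1},
    {"travel": [220,-74,-60],"turn": [0,0,0.34],"fingers": 0.1},
    {"travel": [250,-84,-60],"turn": [0,0,0.4],"fingers": 0.1},
    {"travel": [270,-91,-60],"turn": [0,0,0.421],"fingers": 0.1},
    {"travel": [270,-91,-60],"turn": [0,0,0.421],"fingers": 0.1}
  ]
}}

```text
t: 21.1
tcp_pos: [536.9, 214.3, 200.1]
tool_rot: [0.832, 0.554, -0.0, -0.001]
ft_force: [-0.4, -0.6, -1.9]
finger_gap: 0.562
```

Emit:
{"name": "send_rows", "arguments": {
  "deltas": [
    {"travel": [0,0,0],"turn": [0,0,0],"fingers": 0.1},
    {"travel": [0,0,0],"turn": [0,0,0],"fingers": 0.1},
    {"travel": [0,0,0],"turn": [0,0,0],"fingers": 0.1}
  ]
}}

```text
t: 21.48
tcp_pos: [538.7, 210.9, 200.6]
tool_rot: [0.834, 0.552, -0.0, 0.0]
ft_force: [0.7, 0.5, -2.4]
finger_gap: 0.565
```

```bash
cat >> h.py <<'E'
from scipy.optimize import differential_evolution
e=np.linspace(-1,1,121)
O=np.r_[np.c_[25+0*e,75*e],np.c_[-25+0*e,75*e],np.c_[25*e,75+0*e],np.c_[25*e,-75+0*e]]
def pts(p,z,sel=slice(None)):
    c,s=np.cos(p[2]),np.sin(p[2]); o=O[sel]; return np.c_[p[0]+c*o[:,0]-s*o[:,1],p[1]+s*o[:,0]+c*o[:,1],0*o[:,0]+z]
def fit(d,z,guess,sel=slice(None),w=(14,14,.08)):
    "fit the 50x150 outline at height z to the picture's edges"
    G=cv2.GaussianBlur(cv2.cvtColor(d["image"],cv2.COLOR_RGB2GRAY),(3,3),0).astype(float)
    m=np.minimum(np.hypot(cv2.Sobel(G,cv2.CV_64F,1,0),cv2.Sobel(G,cv2.CV_64F,0,1)),200)
    def cost(p):
        uv=proj(d,pts(p,z,sel)).astype(np.float32); return -cv2.remap(m,uv[:,0],uv[:,1],cv2.INTER_LINEAR).mean()
    r=differential_evolution(cost,[(g-b,g+b) for g,b in zip(guess,w)],seed=1,tol=1e-7); return r.x,r.fun
E
python3 - <<'E'
from h import *
s=state(); print(s["t"],s["tcp_pos"],s["ft_force"],s["finger_gap"])
r=R.from_quat(s["tool_rot"]); ax=np.arctan2(*r.apply([1,0,0])[[1,0]]); print("ax",np.rad2deg(ax),r.apply([0,0,1]))
d=get_image("wrist"); np.savez("w9.npz",**d)
p,f=fit(d,70,(447.8,282,-.4)); print("seat wrist",p,np.rad2deg(p[2]),f)
t=s["tcp_pos"]
# held plate: only +y (tool x) end and near sides are visible
vis=(O[:,1]>25)
q,f=fit(d,t[2]+32.7,(t[0],t[1],ax-np.pi/2),vis,(8,8,.06)); print("plate",q,np.rad2deg(q[2]),f)
print("plate-TCP in tool",r.inv().apply([q[0]-t[0],q[1]-t[1],0]))
im=d["image"].copy()
for P,z in((p,70),(q,t[2]+32.7)):
    for u in proj(d,pts(P,z)).round().astype(int): cv2.circle(im,tuple(int(k) for k in u),0,(255,0,0),-1)
cv2.imwrite("pics/w9.png",im[:,:,::-1])
E
```

```text
21.475 [538.69716055 210.87599259 200.5740139 ] [ 0.74811627  0.48227977 -2.36390553] 0.5646832294895366
ax 66.98449948836816 [ 2.43970205e-05 -5.60875126e-04 -9.99999842e-01]
seat wrist [ 4.48640907e+02  2.82618359e+02 -4.00277004e-01] -22.934182939730814 -102.99697792459487
plate [ 5.38154907e+02  2.09898354e+02 -3.82128648e-01] -21.89435875149176 -100.65281508866973
plate-TCP in tool [-1.11182758e+00 -1.16852457e-01  5.35103645e-04]
```

View pics/w9.png

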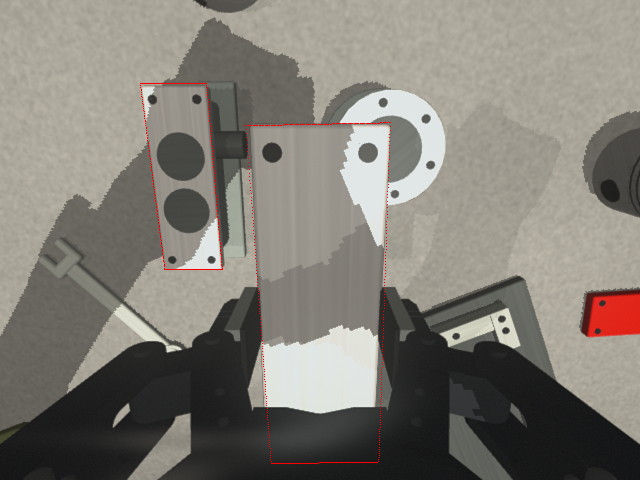

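The wrist view agrees with the top camera on the flange: the outline fits at columns 141–222 and rows 84–269. The held plate is at columns 249–389 (12 pictures viewed, the last one). I refine the held plate's yaw from its long edges numerically.

```bash
python3 - <<'E'
from h import *
for f,tz in (("w9.npz",200.57),("w8.npz",140.13)):
    d=dict(np.load(f)); G=cv2.GaussianBlur(cv2.cvtColor(d["image"],cv2.COLOR_RGB2GRAY),(3,3),0).astype(float)
    gx=cv2.Sobel(G,cv2.CV_64F,1,0); L=[]
    for lo,hi,c0,c1,sg in ((140,285,240,275,1),(210,285,370,400,-1)):
        rows=np.arange(lo,hi); col=[]
        for v in rows:
            a=np.clip(gx[v,c0:c1]*1.0,-400,400); a=np.abs(a); k=a.argmax(); k=min(max(k,1),len(a)-2)
            col.append(c0+k+0.5*(a[k-1]-a[k+1])/(a[k-1]-2*a[k]+a[k+1]-1e-9))
        col=np.array(col); m=np.ones(len(rows),bool)
        for _ in range(5):
            P=np.polyfit(rows[m],col[m],1); m=np.abs(np.polyval(P,rows)-col)<1
        w=ray(d,np.c_[np.polyval(P,[lo,hi]),[lo,hi]],tz+32.7); y=w[0]-w[1]
        L.append(w); print(f,m.sum(),len(rows),"edge yaw",np.rad2deg(np.arctan2(y[1],y[0]))-90)
    n=np.array([-(L[0][0]-L[0][1])[1],(L[0][0]-L[0][1])[0]]); n/=np.linalg.norm(n)
    print("width",(L[1].mean(0)-L[0].mean(0))[:2]@n)
E
```

```text
Traceback (most recent call last):
TypeError: expected non-empty vector for x
```

```bash
python3 - <<'E'
from h import *
for f,tz in (("w9.npz",200.57),("w8.npz",140.13)):
    d=dict(np.load(f)); G=cv2.GaussianBlur(cv2.cvtColor(d["image"],cv2.COLOR_RGB2GRAY),(3,3),0).astype(float)
    gx=np.abs(cv2.Sobel(G,cv2.CV_64F,1,0)); L=[]
    for lo,hi,x0,sl in ((140,285,250,8/140),(210,285,388.5,-7/140)):
        q=[]
        for v in range(lo,hi):
            c=int(round(x0+sl*(v-126))); a=gx[v,c-5:c+6]; q.append((v,c-5+(a*np.arange(11)).sum()/a.sum() if 0 else c-5+a.argmax()))
        vx,vy,px,py=cv2.fitLine(np.float32(q),cv2.DIST_HUBER,0,.01,.01).ravel()
        w=ray(d,[(py+vy/vx*(v-px),v) for v in (lo,hi)],tz+32.7); y=w[0]-w[1]
        L.append(w); print(f,"edge yaw",np.rad2deg(np.arctan2(y[1],y[0]))-90, "resid",np.std([c-(py+vy/vx*(v-px)) for v,c in q]).round(2))
    u=y[:2]/np.linalg.norm(y[:2]); n=np.array([u[1],-u[0]])
    print("width",(L[1][0]-L[0][0])[:2]@n,"mid n",n, "mid pt", ((L[1].mean(0)+L[0].mean(0))/2).round(1))
E
```

```text
w9.npz edge yaw -22.90296604847181 resid 1.01
w9.npz edge yaw -21.445471829589295 resid 0.73
width 48.055933815097156 mid n [ 0.93076594 -0.36561559] mid pt [551.2 243.2 233.3]
w8.npz edge yaw 1.4127696432872625 resid 0.34
w8.npz edge yaw 1.0836676799176956 resid 0.3
width 48.35730860221825 mid n [0.99982114 0.01891244] mid pt [632.5 -21.2 172.8]
```

```bash
python3 - <<'E'
import h
from h import *
O0=O.copy()
def run(n,f,z,g,sel,w,k):
    h.O[:]=O0*k; p,c=fit(dict(np.load(f)) if isinstance(f,str) else f,z,g,sel,w); print(n,k[0],p[:2].round(2),np.rad2deg(p[2]).round(2),round(c,1)); return p
A=slice(None); vis=O0[:,1]>20
for k in (np.array([1,1]),np.array([.97,.99])):
    a=run("w7 plate",'w7.npz',24,(634,-56.2,.022),A,(6,6,.03),k)
    b=run("w8 plate, tcp 634.21 -56.18",'w8.npz',172.8,(634,-56.2,.022),vis,(6,6,.03),k)
    c=run("w9 plate, tcp 538.70 210.88",'w9.npz',233.3,(538.7,210.9,-.401),vis,(6,6,.03),k)
    e=run("w9 seat",'w9.npz',70,(448,282,-.4),A,(8,8,.05),k)
    e=run("top seat",get_image("top"),70,(448,282,-.4),A,(8,8,.05),k)
E
```

```text
w7 plate 1 [634.27 -55.96] 1.17 -166.2
w8 plate, tcp 634.21 -56.18 1 [634.24 -56.38] 1.37 -98.3
w9 plate, tcp 538.70 210.88 1 [536.55 210.14] -23.04 -103.2
w9 seat 1 [448.64 282.62] -22.93 -103.0
top seat 1 [446.2 274. ] -20.05 -26.7
w7 plate 0.97 [633.61 -56.81] 1.15 -187.4
w8 plate, tcp 634.21 -56.18 0.97 [633.25 -55.6 ] 1.19 -117.6
w9 plate, tcp 538.70 210.88 0.97 [536.93 210.92] -23.54 -119.7
w9 seat 0.97 [448.12 281.48] -23.03 -132.2
top seat 0.97 [445.03 274.  ] -20.06 -26.4
```

```bash
python3 -c "
from h import *
go([449.3,281.3,80],67.05)"
```

```text
travel [  29.4 -109.3  120.7] turn [ 0.0001  0.0001 -0.0001]
```

Emit:
{"name": "send_rows", "arguments": {
  "deltas": [
    {"travel": [8,-30,0],"turn": [0,0,0],"fingers": 0.1},
    {"travel": [20,-70,10],"turn": [0,0,0],"fingers": 0.1},
    {"travel": [29.4,-109.3,40],"turn": [0,0,0],"fingers": 0.1},
    {"travel": [29.4,-109.3,80],"turn": [0,0,0],"fingers": 0.1},
    {"travel": [29.4,-109.3,110],"turn": [0,0,0],"fingers": 0.1},
    {"travel": [29.4,-109.3,120],"turn": [0,0,0],"fingers": 0.1},
    {"travel": [29.4,-109.3,121],"turn": [0,0,0],"fingers": 0.1},
    {"travel": [29.4,-109.3,121],"turn": [0,0,0],"fingers": 0.1}
  ]
}}

```text
t: 22.62
tcp_pos: [449.9, 282.2, 80.7]
tool_rot: [0.834, 0.552, 0.001, -0.0]
ft_force: [-0.3, 0.1, -1.6]
finger_gap: 0.561
```

```bash
python3 -c "
from h import *
s=state(); print(s['tcp_pos'],s['ft_force'],s['finger_gap'])
go([449.3,281.3,51],67.05)"
```

```text
[449.92425139 282.19606715  80.70071404] [-0.32863119  0.1360839  -1.64750145] 0.5610210197701028
travel [-1.1 -0.3 29.7] turn [ 0.0011 -0.0019  0.0002]
```

Emit:
{"name": "send_rows", "arguments": {
  "deltas": [
    {"travel": [-1,-0.3,12],"turn": [0,0,0],"fingers": 0.1},
    {"travel": [-1,-0.3,22],"turn": [0,0,0],"fingers": 0.1},
    {"travel": [-1,-0.3,27],"turn": [0,0,0],"fingers": 0.1},
    {"travel": [-1,-0.3,28],"turn": [0,0,0],"fingers": 0.1},
    {"travel": [-1,-0.3,28],"turn": [0,0,0],"fingers": 0.1}
  ]
}}

```text
t: 23.25
tcp_pos: [448.4, 281.0, 51.6]
tool_rot: [0.833, 0.553, 0.0, 0.0]
ft_force: [0.2, 0.4, -2.2]
finger_gap: 0.561
```

Emit:
{"name": "send_rows", "arguments": {
  "deltas": [
    {"travel": [0,0,1],"turn": [0,0,0],"fingers": 0.1},
    {"travel": [0,0,2],"turn": [0,0,0],"fingers": 0.1},
    {"travel": [0,0,2],"turn": [0,0,0],"fingers": 0.1}
  ]
}}

```text
t: 23.62
tcp_pos: [448.4, 280.9, 49.7]
tool_rot: [0.833, 0.553, -0.0, 0.0]
ft_force: [0.2, -0.6, -2.1]
finger_gap: 0.564
```

```bash
python3 - <<'E'
from h import *
s=state(); print(s['tcp_pos'],s['ft_force'],s['finger_gap'])
d=get_image("side"); np.savez("s1.npz",**d)
go([449.3,281.3,49.3],67.05)
E
```

```text
[448.37483334 280.8634435   49.6726726 ] [ 0.16161886 -0.60578828 -2.12036657] 0.5643452165410778
travel [0.8 0.7 0.4] turn [0.0001 0.     0.0006]
```

```bash
python3 - <<'E'
import h
from h import *
s1=dict(np.load("s1.npz")); s0=dict(s1); s0["image"]=cv2.imread("pics/side0.png")[:,:,::-1].copy()
O0=O.copy(); s=state(); zt=s["tcp_pos"][2]+32.7
vis=(O0[:,1]>74)|(np.abs(O0[:,1])>22)&(O0[:,0]<-24)|(O0[:,1]>22)&(O0[:,0]>24)|(O0[:,1]<-74)
for k in (np.array([1,1]),np.array([.97,.99])):
    h.O[:]=O0*k
    for n,d,z,sel in (("flange before",s0,70,slice(None)),("plate now",s1,zt,vis)):
        p,c=fit(d,z,(448.5,281.5,-.4),sel,(8,8,.05)); print(n,k[0],p[:2].round(2),np.rad2deg(p[2]).round(2),round(c,1))
E
```

```text
flange before 1 [446.41 282.73] -22.17 -169.6
plate now 1 [445.73 281.07] -23.14 -155.2
flange before 0.97 [446.57 282.14] -22.35 -170.6
plate now 0.97 [445.29 281.54] -23.53 -157.8
```

Emit:
{"name": "send_rows", "arguments": {
  "deltas": [
    {"travel": [0.9,0.7,0],"turn": [0,0,0],"fingers": 0.1},
    {"travel": [0.9,0.7,0],"turn": [0,0,0],"fingers": 0.1},
    {"travel": [0.9,0.7,0.5],"turn": [0,0,0],"fingers": 0.1},
    {"travel": [0.9,0.7,1],"turn": [0,0,0],"fingers": 0.1},
    {"travel": [0.9,0.7,1],"turn": [0,0,0],"fingers": 0.1}
  ]
}}

```text
t: 24.3
tcp_pos: [449.5, 281.5, 49.3]
tool_rot: [0.833, 0.553, 0.0, 0.0]
ft_force: [-0.9, -1.1, 4.4]
finger_gap: 0.561
```

Emit:
{"name": "send_rows", "arguments": {
  "deltas": [
    {"travel": [0,0,0.5],"turn": [0,0,0],"fingers": 0.1},
    {"travel": [0,0,1],"turn": [0,0,0],"fingers": 0.1},
    {"travel": [0,0,1],"turn": [0,0,0],"fingers": 0.1}
  ]
}}

```text
t: 24.68
tcp_pos: [449.5, 281.5, 49.2]
tool_rot: [0.833, 0.553, 0.001, 0.0]
ft_force: [-1.9, -1.8, 14.3]
finger_gap: 0.564
```

Contact came at the predicted height. I ease off the pressure and release.

Emit:
{"name": "send_rows", "arguments": {
  "deltas": [
    {"travel": [0,0,-1],"turn": [0,0,0],"fingers": 0.1},
    {"travel": [0,0,-1],"turn": [0,0,0],"fingers": -0.1},
    {"travel": [0,0,-1],"turn": [0,0,0],"fingers": -0.2},
    {"travel": [0,0,-1],"turn": [0,0,0],"fingers": -0.3},
    {"travel": [0,0,-1],"turn": [0,0,0],"fingers": -0.4},
    {"travel": [0,0,-1],"turn": [0,0,0],"fingers": -0.45},
    {"travel": [0,0,-1],"turn": [0,0,0],"fingers": -0.45}
  ],
  "grip_force": 20
}}

```text
t: 25.55
tcp_pos: [449.4, 281.5, 48.6]
tool_rot: [0.833, 0.553, -0.0, 0.0]
ft_force: [-0.8, -0.1, 0.6]
finger_gap: 0.726
```

Emit:
{"name": "send_rows", "arguments": {
  "deltas": [
    {"travel": [0,0,-10],"turn": [0,0,0],"fingers": -0.45},
    {"travel": [0,0,-50],"turn": [0,0,0],"fingers": -0.45},
    {"travel": [0,0,-100],"turn": [0,0,0],"fingers": -0.45},
    {"travel": [0,0,-150],"turn": [0,0,0],"fingers": -0.45},
    {"travel": [0,50,-150],"turn": [0,0,0],"fingers": -0.45},
    {"travel": [0,110,-150],"turn": [0,0,0],"fingers": -0.45},
    {"travel": [-30,110,-150],"turn": [0,0,0],"fingers": -0.45},
    {"travel": [-30,110,-150],"turn": [0,0,0],"fingers": -0.45},
    {"travel": [-30,110,-150],"turn": [0,0,0],"fingers": -0.45},
    {"travel": [-30,110,-150],"turn": [0,0,0],"fingers": -0.45}
  ]
}}

```text
t: 26.8
tcp_pos: [538.7, 212.5, 199.1]
tool_rot: [0.833, 0.553, 0.0, -0.0]
ft_force: [0.6, -0.1, 0.0]
finger_gap: 0.728
```

```bash
python3 - <<'E'
import h
from h import *
s=state(); print(s["t"],s["tcp_pos"],s["ft_force"],s["finger_gap"])
O0=O.copy(); w=get_image("wrist"); sd=get_image("side"); np.savez("w10.npz",**w); np.savez("s2.npz",**sd)
s0=dict(sd); s0["image"]=cv2.imread("pics/side0.png")[:,:,::-1].copy()
for k in (np.array([1,1]),np.array([.97,.99])):
    h.O[:]=O0*k
    for n,d,z in (("w flange before",dict(np.load("w9.npz")),70),("w plate now",w,82),("s flange before",s0,70),("s plate now",sd,82)):
        p,c=fit(d,z,(448.5,281.5,-.4),slice(None),(7,7,.04)); print(n,k[0],p[:2].round(2),np.rad2deg(p[2]).round(2),round(c,1))
E
```

```text
26.8 [538.74746619 212.45281049 199.0862802 ] [ 0.57621953 -0.06962785  0.01671971] 0.7279262622130954
w flange before 1 [448.64 282.62] -22.93 -103.0
w plate now 1 [449.35 281.67] -22.87 -98.7
s flange before 1 [446.38 282.72] -22.2 -169.6
s plate now 1 [447.17 281.99] -23.18 -136.8
w flange before 0.97 [448.12 281.48] -23.03 -132.2
w plate now 0.97 [449.01 280.89] -23.06 -125.0
s flange before 0.97 [446.64 282.15] -22.5 -170.6
s plate now 0.97 [447.07 282.46] -23.44 -139.9
```

```bash
python3 - <<'E'
import h
from h import *
O0=O.copy(); t=get_image("top"); t0=dict(t); t0["image"]=cv2.imread("pics/top0.png")[:,:,::-1].copy()
for k in (np.array([1,1]),np.array([.97,.99])):
    h.O[:]=O0*k
    for n,d,z in (("t flange before",t0,70),("t plate now",t,82)):
        p,c=fit(d,z,(448,282,-.4),slice(None),(7,7,.04)); print(n,k[0],p[:2].round(2),np.rad2deg(p[2]).round(2),round(c,1))
# close look at both long sides in the wrist picture: grey profiles across the plate's sides, mm from plate axis at z=82
w=dict(np.load("w10.npz")); g=cv2.cvtColor(w["image"],cv2.COLOR_RGB2GRAY)
q=(449.1,281.2,np.deg2rad(-22.97)); c,s=np.cos(q[2]),np.sin(q[2])
for y in (-55,-25,25,55):
    for side in (-1,1):
        m=np.arange(20,32); P=np.c_[q[0]+c*side*m-s*y,q[1]+s*side*m+c*y,0*m+82]; uv=proj(w,P).astype(np.float32)
        print(y,side,cv2.remap(g,uv[:,0],uv[:,1],cv2.INTER_LINEAR).ravel().tolist())
E
```

```text
t flange before 1 [447.86 282.07] -22.96 -134.0
t plate now 1 [441.   275.02] -22.98 -17.1
t flange before 0.97 [447.48 281.95] -22.92 -137.7
t plate now 0.97 [441.02 275.01] -23.35 -16.8
-55 -1 [144, 142, 142, 144, 130, 104, 100, 101, 101, 102, 100, 99]
-55 1 [226, 227, 227, 223, 183, 118, 89, 85, 92, 98, 156, 177]
-25 -1 [143, 142, 143, 143, 128, 104, 101, 101, 103, 103, 103, 103]
-25 1 [147, 147, 149, 138, 115, 86, 77, 78, 81, 81, 65, 62]
25 -1 [142, 142, 144, 144, 127, 105, 105, 142, 164, 164, 162, 162]
25 1 [146, 149, 149, 138, 116, 85, 70, 69, 71, 69, 59, 56]
55 -1 [158, 221, 224, 223, 192, 167, 166, 165, 165, 167, 166, 166]
55 1 [146, 149, 148, 140, 118, 85, 70, 68, 70, 68, 58, 57]
```

Emit:
{"name": "send_rows", "arguments": {
  "deltas": [
    {"travel": [-20,6,-20],"turn": [0,0,0],"fingers": -0.45},
    {"travel": [-60,18,-40],"turn": [0,0,0],"fingers": -0.45},
    {"travel": [-110,34,-60],"turn": [0,0,0],"fingers": -0.45},
    {"travel": [-160,50,-60],"turn": [0,0,0],"fingers": -0.45},
    {"travel": [-210,65,-60],"turn": [0,0,0],"fingers": -0.45},
    {"travel": [-260,81,-60],"turn": [0,0,0],"fingers": -0.45},
    {"travel": [-310,97,-60],"turn": [0,0,0],"fingers": -0.45},
    {"travel": [-350,109,-60],"turn": [0,0,0],"fingers": -0.45},
    {"travel": [-384,120,-60],"turn": [0,0,0],"fingers": -0.45},
    {"travel": [-384,120,-60],"turn": [0,0,0],"fingers": -0.45}
  ]
}}

```text
t: 28.2
tcp_pos: [499.2, -193.1, 258.4]
tool_rot: [0.835, 0.55, -0.001, 0.001]
ft_force: [-0.0, 0.4, -0.4]
finger_gap: 0.722
```

```bash
python3 - <<'E'
import h
from h import *
O0=O.copy(); t=get_image("top"); t0=dict(t); t0["image"]=cv2.imread("pics/top0.png")[:,:,::-1].copy()
sd=get_image("side"); s0=dict(sd); s0["image"]=cv2.imread("pics/side0.png")[:,:,::-1].copy()
for k in (np.array([1,1]),np.array([.97,.99])):
    h.O[:]=O0*k
    for n,d,z in (("t flange before",t0,70),("t plate now",t,82),("s flange before",s0,70),("s plate now",sd,82)):
        p,c=fit(d,z,(448,282,-.4),slice(None),(7,7,.04)); print(n,k[0],p[:2].round(2),np.rad2deg(p[2]).round(2),round(c,1))
E
```

```text
t flange before 1 [447.86 282.07] -22.96 -134.0
t plate now 1 [448.24 280.86] -22.97 -154.9
s flange before 1 [446.44 282.75] -22.17 -169.6
s plate now 1 [446.85 282.16] -22.81 -171.8
t flange before 0.97 [447.48 281.95] -22.92 -137.7
t plate now 0.97 [448.12 281.08] -23.04 -158.3
s flange before 0.97 [446.58 282.14] -22.36 -170.6
s plate now 0.97 [447.08 281.42] -22.69 -173.4
```

All three cameras put the plate within about 1 mm of the flange on each axis and 0.1–0.6° in yaw, so it is flush within measuring error. I check that nothing else moved, then hand in.

```bash
python3 - <<'E'
from h import *
t=get_image("top")["image"].astype(int); t0=cv2.imread("pics/top0.png")[:,:,::-1].astype(int)
df=np.abs(t-t0).max(2)
for n,(u,v) in dict(pin=(301,284),piston1=(104,229),piston2=(260,104),conrod=(505,215),gauge=(502,308),red=(330,120),big=(418,378),spanner=(218,353)).items():
    print(n,np.percentile(df[v-14:v+15,u-14:u+15],90))
s=state(); print(s["t"],s["ft_force"].round(1),np.abs(s["qd"]).max().round(3)); print(hand_in())
E
```

```text
pin 28.0
piston1 14.0
piston2 15.0
conrod 106.0
gauge 134.0
red 27.0
big 30.0
spanner 27.0
28.35 [-0.4  1.4 -0.5] 0.013
the job is handed in; nothing more can be done
None
```

The plate is on the oblong pump housing, flush to about 1 mm, and the job was handed in at 28 s. I slid it into the fence corner with no upward move while gripped. There I let go, regripped it at mid-length through the gap, lifted it about 150 mm straight up, lowered it onto the housing and released it.

**Final checks**
- **At the fence:** the wrist picture after the release showed the plate touching the short limb and both pieces of the long limb.
- **On the housing:** all three cameras put the plate 0.4–0.9 mm off in x and 0.6–1.2 mm off in y. They all show it off in the same direction, so it may really be about 1 mm off. I left it, as moving it again could have made it worse.
- **Yaw:** top and wrist agreed to about 0.1°. The side camera differed by 0.3–1°, because its fit of the bare flange was off from the other two.

**Disagreements and doubts**
- The real fingertips stand about 25 mm behind the reported TCP at this opening. My first close passed above the plate without touching it, and I corrected that from the images and force readings.
- The picture comparison for moved parts showed little change at the pin, pistons and look-alike plates. It showed large changes at the connecting rod and feeler gauge. That is probably the arm or its shadow in view at the end, and I never moved near them while low, but I did not confirm it.

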